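Put the polishing machine into third gear

TASK

Shift the polishing machine into third gear: push the lever to neutral, across to the right-hand slot and then forward (away from you) fully home, without catching fourth. Only push it, gently and without forcing it against the gate; do not take the knob or stem between the fingers. Leave everything else where it stands.

Things in the scene. Friction and masses are not known exactly. Their poses are not given: they have to be found in the camera images.
- polisher: Bench polishing machine, fixed: white casing, deck 150 mm above the bench. Origin on the bench straight below the centre of the gear gate. x points away from the robot to the machine's far side ('forward'), y to the left, z up; it stands turned by up to 0.2 rad. Casing from x = -170 to 230, y = -140 to 440 mm. Red emergency stop at x = -135, y = -105, top 192 mm above the bench.
- bowl (a point): Centre of the mouth of the machine's white polishing bowl (blue cloth on the wheel), left of the gearbox: 285 mm across, rim 182 mm above the bench. A steel tap at its far left corner stands 246 mm above the bench.
- gate (a point): Centre of the gear gate, 168 mm above the bench: a steel plate whose open slot is an H seen from the robot, two fore-and-aft slots joined half-way by a cross slot (neutral). Gears, seen from the robot's side and marked with 1 to 4 dots: first left far, second left near, third right far, fourth right near. Axes as the machine's.
- gear_lever: Gear lever, a steel stem 10 mm thick with a black knob. Origin at the knob's centre, z up along the stem. It tilts about a pivot 70 mm below the gate's centre, 175 mm from the knob's centre. Friction alone holds it where it is left, no spring: it moves with 2 to 3 N at the knob and stops hard at the slots' ends. In neutral the knob has about 5 mm of play fore and aft.
- knob (a point): Centre of the lever's knob: pear-shaped, black with a white dot on top, 32 mm across, 47 mm tall (24 mm below this point to 23 mm above it); 273 mm above the bench with the lever upright. Axes as the lever's.
- gear_select (a joint): Sideways tilt of the lever, rad: -0.2 in the left slot (first, second), 0.2 in the right slot (third, fourth), 0 in the middle. At 0.2 the knob is 35 mm to the machine's right of the middle. Starts in the left slot.
- gear_shift (a joint): Fore-and-aft tilt of the lever, rad: 0.28 at the far end of a slot (first, third), 0 neutral, -0.28 at the near end (second, fourth). At 0.28 the knob is 48 mm forward of neutral. Starts anywhere along the left slot. It can cross between the slots only within about 0.04 rad of 0 (the corners are rounded).
- dropper: white dropper bottle with blue label and red nozzle, 36 mm across, 84 mm tall, standing loose on the machine's deck beyond the gearbox; origin at the centre of its underside
- mount: black resin specimen mount, a cylinder 30 mm across and 22 mm tall, loose on the deck on the robot's side of the gearbox; origin at the centre of its underside
- paste_jar: white jar with yellow cap, 52 mm across, 45 mm tall, loose on the deck beyond the gearbox; origin at the centre of its underside
- wash_bottle: white wash bottle, 68 mm across, 200 mm tall with its bent spout, loose on the bench to the right of the machine; origin at the centre of its underside
- pen_pot: white pot of pens and scissors, 76 mm across, 140 mm tall with the pens, loose on the bench to the right; origin at the centre of its underside
- tip_box: blue box with clear lid for pipette tips, 85 x 120 x 67 mm, loose on the bench to the right; origin at the centre of its underside
- tape_roll: green roll of tape lying flat, 90 mm across, 19 mm tall, loose on the bench to the left of the machine; origin at the centre of its underside

How it is judged:
On the way, in this order (a step that is already met when the one before it is completed fails the run):
1. the lever has come across to the right-hand slot and is still out of gear (value of joint gear_select above 0.15 rad and value of joint gear_shift between -0.12 and 0.12 rad), for 0.05 s.
2. the lever is forward in third (value of joint gear_select above 0.15 rad and value of joint gear_shift above 0.245 rad), for 0.2 s.
At the end, for the whole second after the job is handed in: The lever rests in the right-hand slot (sideways tilt over 0.15 rad) and fully forward in third (fore-and-aft tilt over 0.245 of 0.28 rad, so within about 6 mm of the end at the knob), and every loose thing stands upright within 15 mm of where it was (all of step 2 and velocity of joint gear_shift between -0.05 and 0.05 rad/s and not (distance of dropper from where it was at the start of the episode above 0.015 m) and not (distance of mount from where it was at the start of the episode above 0.015 m) and not (distance of paste_jar from where it was at the start of the episode above 0.015 m) and not (distance of wash_bottle from where it was at the start of the episode above 0.015 m) and not (distance of pen_pot from where it was at the start of the episode above 0.015 m) and not (distance of tip_box from where it was at the start of the episode above 0.015 m) and not (distance of tape_roll from where it was at the start of the episode above 0.015 m) and not (angle between dropper's own z axis and vertical above 0.3 rad) and not (angle between mount's own z axis and vertical above 0.3 rad) and not (angle between paste_jar's own z axis and vertical above 0.3 rad) and not (angle between wash_bottle's own z axis and vertical above 0.3 rad) and not (angle between pen_pot's own z axis and vertical above 0.3 rad) and not (angle between tip_box's own z axis and vertical above 0.3 rad) and not (angle between tape_roll's own z axis and vertical above 0.3 rad)); the robot touches nothing.
It fails at once if the lever is pushed into fourth (right-hand slot, more than 0.16 rad towards the robot) (value of joint gear_select above 0.15 rad and value of joint gear_shift below -0.16 rad).
It fails at once if the knob or the stem is taken between the fingers (x of the grasp point in the frame of knob between -0.011 and 0.011 m and y of the grasp point in the frame of knob between -0.011 and 0.011 m and z of the grasp point in the frame of knob between -0.1 and 0.03 m).
It fails at once if the lever is forced: pushed with more than 40 N (contact force between the fingers and gear_lever above 40 N).
It fails at once if a loose thing is lifted, knocked over or moved by more than 15 mm (distance of any of dropper, mount, paste_jar, wash_bottle, pen_pot, tip_box, tape_roll from where it was at the start of the episode above 0.015 m or angle between any of dropper, mount, paste_jar, wash_bottle, pen_pot, tip_box, tape_roll's own z axis and vertical above 0.3 rad).
It also fails if it takes over 54 s, if anything falls off the work surface, if the arm or the gripper's body presses on something with over 40 N, if the wrist force passes 120 N, or if a joint passes its speed limit or range.

ROBOT

A 7-joint arm with a two-finger parallel gripper is mounted at the origin on the work surface. World frame = base frame: x ahead of the robot, y to its left, z up, the work surface at z = 0. Lengths are in m, angles in rad, forces in N, time in s.
With the tool pointing down it reaches from about 0.425 to 0.925 m from the base axis. Payload 6.8 kg.
Tool frame: the origin (TCP) lies midway between the tips of the shut fingers; the grasp point (between the pads) lies 19 mm behind it; z points along the fingers, y is the direction in which the jaws open and shut (so a half turn about z gives the same grasp; the last joint's range is limited). The gripper opens to 88 mm and grips with 3 to 60 N. Pads are 20 mm wide; open, the fingers measure 115 mm over their backs; the gripper's body (75 mm by 178 mm) begins 61 mm behind the grasp point.
Start: joints at [1.044, 0.477, 0.022, 1.555, -0.011, 1.109, -0.083], TCP at [0.275, -0.617, 0.223] pointing down, gripper open.
Joint ranges: [-2.96, 2.96], [-0.34, 2.1], [-1.41, 1.46], [0.24, 2.44], [-1.37, 4.51], [0.17, 1.92], [-2.96, 2.96]. Speed limits (rad/s): [2.39, 2.39, 3.14, 3.14, 3.14, 3.14, 3.14].

INTERFACE

Orientations are given as [roll, pitch, yaw] about the fixed x, y, z axes, in that order (R = Rz(yaw) Ry(pitch) Rx(roll)).
In Python, from bench import sense, grab_frame, close_job gives the robot as it stands.
- The arm moves only by the tool send_rows, never from a script. Its argument "motion" is text: rows parted by semicolons, each of 6 numbers parted by spaces: the shift along the tool's x, y, z in cm, then the turn, a rotation vector about the tool's x, y, z in rad. In form: dx dy dz wx wy wz; .... A call has 1 to 10 rows; each row shifts and turns the pose as measured when the row begins, along the tool's axes as they then stand; what a row does not reach is not made up. A row lasts 1/10 s, in which the tool goes at most 50 mm and 8.59 degrees, less where a joint would pass 70% of its speed; a pose out of reach is approached as far as the arm can. A call with a gripper value outside its range is refused whole. "claw" is the opening in per cent of the stroke, from 0 (shut) to 100 (fully open), set as the call begins (left out, the last holds). The fingers move at their own pace and stop on an object; the grip force is fixed at half the most. Time passes only in rows, so rows that do not move let the fingers close. It gives the time, the measured TCP pose, the force and the opening at its end, in the units of the state.
- sense(): the state, without advancing time (a new reading comes with each control period).
- grab_frame(name): name is "side" or "top" or "wrist"; returns a dict with "pixels" (420x560x3 uint8, blue, green, red), "mtx" (3x3 intrinsics, pixels), "world_from_camera" (4x4, takes a point from camera to world coordinates). Camera axes: x right, y down, z forward; pixel columns grow to the right and rows downward; lengths in m; the calibration is good to about 2 mm. A picture is of the moment at which its call begins. There is no depth.
- close_job(): hands the job in, once; it reports no verdict.
The state is a dict: "time": time; "joint_positions": joint angles; "joint_velocities": joint speeds; "joint_efforts": joint torques, N m; "ee_pos": TCP position; "eef_rot": TCP orientation; "force": force on the tool from outside, world axes, zero at the start; "torque": the same for the moment, N m; "opening": opening from 0.0 (shut) to 1.0 (fully open).
Only numpy, scipy, OpenCV 4.12 (cv2) and the standard library are available. Lean on these libraries where they do the work, as an engineer would, in place of code of your own. Each camera call takes 0.05 s, during which the arm holds its last target. There are 200 camera calls.

## Working session

There is one attempt and no reset: what is moved stays moved. The work goes in short steps, Python scripts to look and compute and a tool call to move; the robot and the scene stay as the last step left them, time stands still between calls to the robot, and variables do not carry over. Pictures are saved under pics/ and viewed, about 8 in all and at most 12, crops included, and the job is handed in when it is done.

Besides the shell and the picture viewer there is one more tool, called after ">>>" as name(argument=value, ...) on one line, values as JSON. send_rows: Moves the arm, as the interface text tells. Its arguments: {"type":"object","properties":{"motion":{"type":"string"},"claw":{"type":"number"}},"required":["motion"]}

```bash
mkdir -p pics; cat > h.py <<'E'
import numpy as np, cv2
from bench import sense, grab_frame, close_job
def snap(n,f):
    d=grab_frame(n); cv2.imwrite('pics/'+f,d['pixels']); np.savez('pics/'+f+'.npz',**{k:d[k] for k in('mtx','world_from_camera')}); return d
def ray(f,u,v):
    d=np.load('pics/'+f+'.npz'); T=d['world_from_camera']; r=T[:3,:3]@np.linalg.inv(d['mtx'])@[u,v,1]; return T[:3,3],r/np.linalg.norm(r)
def atz(f,u,v,z):
    o,r=ray(f,u,v); return o+r*(z-o[2])/r[2]
def tri(*l):
    A=0;b=0
    for f,u,v in l:
        o,r=ray(f,u,v); P=np.eye(3)-np.outer(r,r); A=A+P; b=b+P@o
    return np.linalg.solve(A,b)
def proj(f,p):
    d=np.load('pics/'+f+'.npz'); q=np.linalg.inv(d['world_from_camera'])@np.r_[p,1]; q=d['mtx']@q[:3]; return q[:2]/q[2]
E
python3 - <<'E'
from h import *
for n in('side','top'):
    d=snap(n,n+'0.png'); print(d['world_from_camera'].round(3).tolist(),d['mtx'][0,0])
print(sense())
E
```

```text
[[-0.898, -0.277, 0.343, -0.005], [-0.441, 0.56, -0.702, 1.178], [0.002, -0.781, -0.624, 1.232], [0.0, 0.0, 0.0, 1.0]] 412.9325637189375
[[0.029, -0.997, 0.075, 0.447], [-0.999, -0.028, 0.019, -0.015], [-0.017, -0.076, -0.997, 1.494], [0.0, 0.0, 0.0, 1.0]] 399.70701041153063
{'time': 0.1, 'joint_positions': array([ 1.04390183,  0.47768322,  0.02232849,  1.55631276, -0.01148557,
        1.10928656, -0.08310424]), 'joint_velocities': array([-0.00051207, -0.00355988,  0.00201952, -0.00226377, -0.00041351,
       -0.00046629,  0.00027427]), 'joint_efforts': array([ 4.58155570e-03, -5.84089494e+01,  1.54062152e+00, -2.73310965e+01,
       -5.41048846e-02,  1.31215420e-02,  3.24603423e-05]), 'ee_pos': array([ 0.27427863, -0.61619233,  0.22181843]), 'eef_rot': array([-3.14003526e+00,  1.18014334e-04,  4.18829804e-01]), 'force': array([0.45099722, 0.12806394, 0.14114445]), 'torque': array([ 0.02313151,  0.02604494, -0.00846945]), 'opening': 0.9996680374088016}
```

View pics/side0.png

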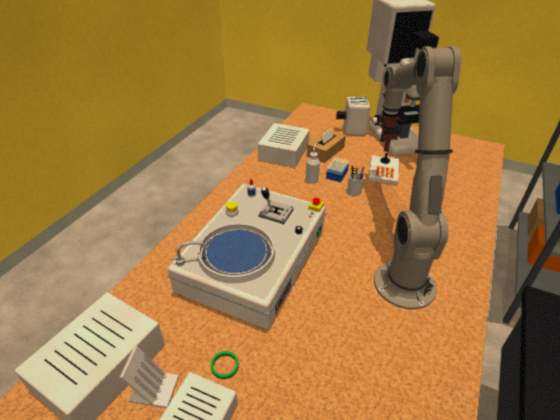

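View pics/top0.png

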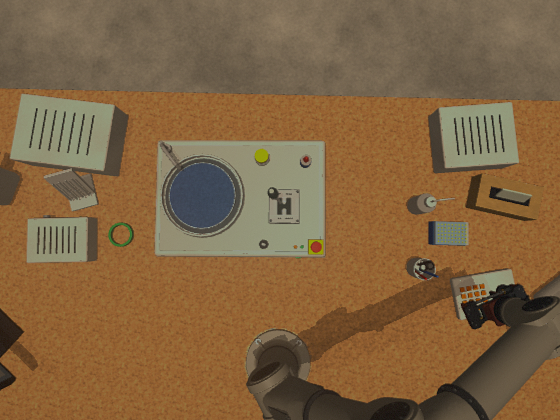

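The top view shows the machine with the gate near (284,206). The knob is near (273,193), left and far, so the lever looks to be close to first. The red stop is at (316,247). I'll enlarge both views.

```bash
python3 - <<'E'
from h import *
a=cv2.imread('pics/top0.png')[140:265,235:335]; b=cv2.imread('pics/side0.png')[170:250,220:330]
a=cv2.resize(a,None,fx=4,fy=4,interpolation=2);b=cv2.resize(b,None,fx=3.6,fy=3.6,interpolation=2)
c=np.zeros((500,800,3),'u1');c[:,:400]=a;c[:b.shape[0],402:402+b.shape[1]]=b
cv2.imwrite('pics/c1.png',c)
E
```

```text
(no output)
```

View pics/c1.png

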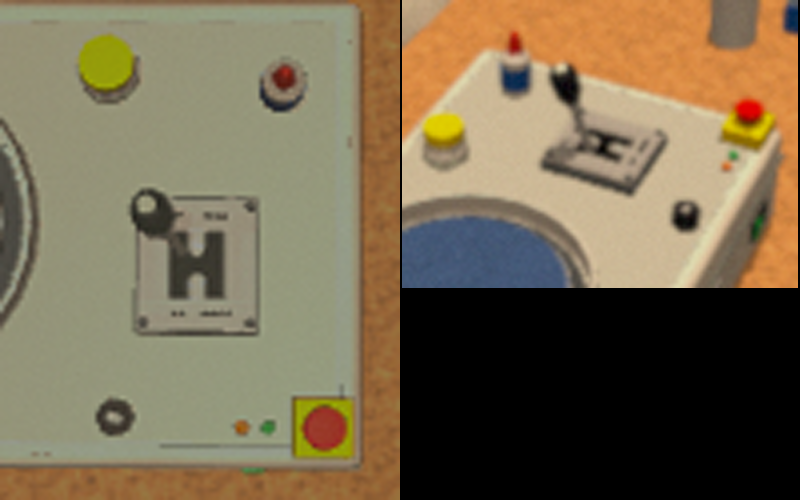

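```bash
python3 - <<'E'
from h import *
f=lambda x,y:(235+x/4-.375,140+y/4-.375)
T='top0.png'
g=atz(T,*f(197,265),.168);print('gate',g)
k=tri((T,*f(151,214)),('side0.png',220+163/3.6,170+82/3.6));print('knob',k)
e=[atz(T,*f(*p),.15) for p in((357,8),(361,462))];d=e[0]-e[1];print('yaw',np.arctan2(d[1],d[0]),e)
e=[atz(T,*p,.15) for p in((160,142),(325,142))];d=e[0]-e[1];print('yaw2',np.arctan2(-d[0],d[1]))
c=[atz(T,*f(*p),.168) for p in((137,197),(257,198),(258,332),(136,331))]
for i,j in((3,0),(2,1)): d=c[j]-c[i];print(np.arctan2(d[1],d[0]))
print('estop',atz(T,*f(324,428),.192),'dropper',atz(T,*f(284,75),.23),'jar',atz(T,*f(106,62),.195),'mount',atz(T,*f(115,416),.172))
yaw=np.arctan2(*( (lambda d:(d[1],d[0]))(atz(T,*f(357,8),.15)-atz(T,*f(361,462),.15))))
for y in(0,yaw):
  R=np.array([[np.cos(y),-np.sin(y)],[np.sin(y),np.cos(y)]]);print('rel',R.T@(k-g)[:2])
E
```

```text
gate [ 0.55729321 -0.00828773  0.168     ]
knob [0.58785683 0.02791743 0.26522158]
yaw 0.029093832289256827 [array([ 0.78224484, -0.13833398,  0.15      ]), array([ 0.39778517, -0.14952255,  0.15      ])]
yaw2 0.02501167837243817
0.023442749822841773
0.0325763444640481
estop [ 0.42580193 -0.11487141  0.192     ] dropper [ 0.70644474 -0.07384629  0.23      ] jar [0.72069548 0.07120068 0.195     ] mount [0.43026256 0.05574537 0.172     ]
rel [0.03056362 0.03620516]
rel [0.03160388 0.03530075]
```

Gate is at (0.557, -0.008), machine yaw is about 0.027, and the knob sits about 31 mm forward in the left slot. First move: shut the fingers, rise and turn the tool square.

>>> send_rows(motion="0 0 -4 0 0 0;0 0 -4 0 0 0.1;0 0 -4 0 0 0.1;0 0 -2 0 0 0.1;0 0 0 0 0 0.09", claw=0)

```text
time: 0.6
ee_pos: [0.2733, -0.6145, 0.3625]
eef_rot: [-3.131, 0.005, 0.015]
force: [-0.6, 1.0, -0.6]
opening: 0.585
```

>>> send_rows(motion="2.4 -4.2 0 0 0 0;2.4 -4.2 0 0 0 0;2.4 -4.2 0 0 0 0;2.4 -4.2 0 0 0 0;2.4 -4.2 0 0 0 0;2.4 -4.2 0 0 0 0;2.4 -4.2 0 0 0 0;2.4 -4.2 0 0 0 0;2.4 -4.2 0 0 0 0;2.4 -4.2 0 0 0 0")

```text
time: 1.6
ee_pos: [0.5102, -0.1848, 0.3607]
eef_rot: [-3.133, 0.012, -0.003]
force: [0.9, -0.1, 0.0]
opening: 0.009
```

>>> send_rows(motion="2.7 -4.1 0 0 0 -0.03;2.7 -4.1 0 0 0 0;2.7 -4.1 0 0 0 0;2.7 -4.1 0 0 0 0;2 -4.1 0 0 0 0;0.5 -0.7 0 0 0 0;0 0 0 0 0 0")

```text
time: 2.3
ee_pos: [0.6401, 0.0448, 0.3572]
eef_rot: [-3.13, 0.017, 0.038]
force: [-0.2, -1.2, 0.2]
opening: 0.004
```

```bash
python3 - <<'E'
from h import *
s=sense();print(s['ee_pos'],s['eef_rot'],s['force'])
d=snap('wrist','w1.png');print(d['world_from_camera'].round(3).tolist())
E
```

```text
[0.64006008 0.04483707 0.35715114] [-3.1295015   0.01702735  0.03798282] [-0.16163595 -1.21395507  0.22592818]
[[0.038, -0.953, -0.3, 0.721], [-0.999, -0.04, -0.0, 0.046], [-0.011, 0.299, -0.954, 0.519], [0.0, 0.0, 0.0, 1.0]]
```

View pics/w1.png

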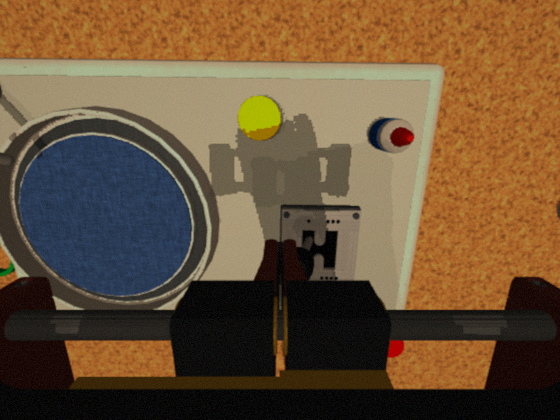

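The wrist view shows the fingers just beyond the knob (tips at about (281,245)). The gate plate is right of them, with far corners at (283,206) and (359,208), and the dropper and jar are well clear. Next I align y and go down.

>>> send_rows(motion="0 1.6 -0 0 0 0.01;0 0 3 0 0 0;0 0 3 0 0 0;0 0 3 0 0 0;0 0 1.5 0 0 0;0 0 0 0 0 0")

```text
time: 2.95
ee_pos: [0.6368, 0.0075, 0.2508]
eef_rot: [-3.139, 0.014, 0.004]
force: [0.1, -0.1, 0.0]
opening: 0.006
```

```bash
python3 - <<'E'
from h import *
s=sense();print(s['ee_pos'],s['eef_rot'],s['force'])
d=snap('side','s1.png')
c=d['pixels'][160:240,220:330];cv2.imwrite('pics/s1c.png',cv2.resize(c,None,fx=6,fy=6,interpolation=2))
E
```

```text
[0.63677245 0.00748859 0.25083509] [-3.13853287  0.01418064  0.00385078] [ 0.07298193 -0.06841216  0.04657184]
```

View pics/s1c.png

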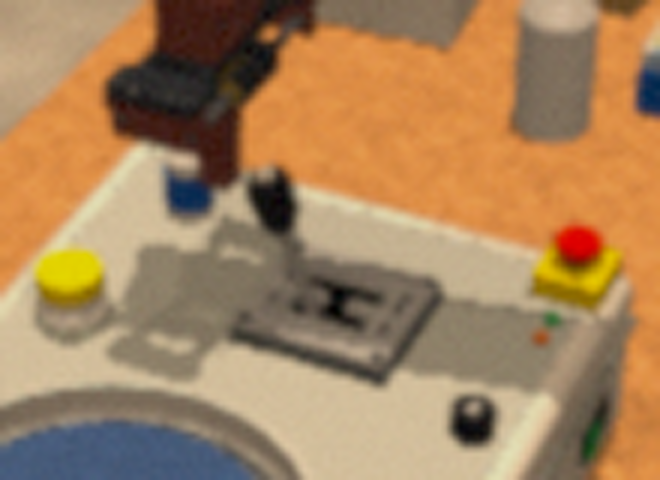

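The fingers are at knob height just beyond the knob (knob at about (270,200) in the crop, fingertip at about (220,165)) with no contact. I'll correct y by about 2 cm.

>>> send_rows(motion="0 -0.8 0 0 0 -0.01;0 -0.7 0 0 0 -0.01;0 -0.2 0 0 0 0;0 0 0 0 0 0;0 0 0 0 0 0")

```text
time: 3.5
ee_pos: [0.6393, 0.0232, 0.2574]
eef_rot: [-3.139, 0.005, 0.022]
force: [0.9, 0.1, -0.1]
opening: 0.001
```

>>> send_rows(motion="-0.5 -0.4 0.5 0 0 0;-0.5 0 0 0 0 0;-0.5 0 0 0 0 0;-0.5 0 0 0 0 0;0 0 0 0 0 0")

```text
time: 4.0
ee_pos: [0.6169, 0.0275, 0.2521]
eef_rot: [-3.139, 0.005, 0.022]
force: [0.2, -0.9, 0.2]
opening: 0.006
```

>>> send_rows(motion="-0.4 0 0 0 0 0;-0.4 0 0 0 0 0;-0.4 0 0 0 0 0;-0.4 0 0 0 0 0;-0.4 0 0 0 0 0;0 0 0 0 0 0")

```text
time: 4.6
ee_pos: [0.5988, 0.0274, 0.255]
eef_rot: [-3.138, -0.004, 0.022]
force: [2.3, 1.3, 0.8]
opening: 0.005
```

```bash
python3 - <<'E'
from h import *
s=sense();print(s['ee_pos'],s['eef_rot'],s['force'])
d=snap('side','s2.png')
c=d['pixels'][160:240,220:330];c=cv2.resize(c,None,fx=5,fy=5,interpolation=2)
t=snap('top','t2.png')['pixels'][150:230,240:310];t=cv2.resize(t,None,fx=3.5,fy=3.5,interpolation=2)
o=np.zeros((400,800,3),'u1');o[:,:550]=c;o[:280,550:795]=t
cv2.imwrite('pics/c2.png',o)
E
```

```text
[0.59876747 0.02739433 0.25503113] [-3.13769498 -0.00401683  0.02171837] [2.27845462 1.26395481 0.77800725]
```

View pics/c2.png

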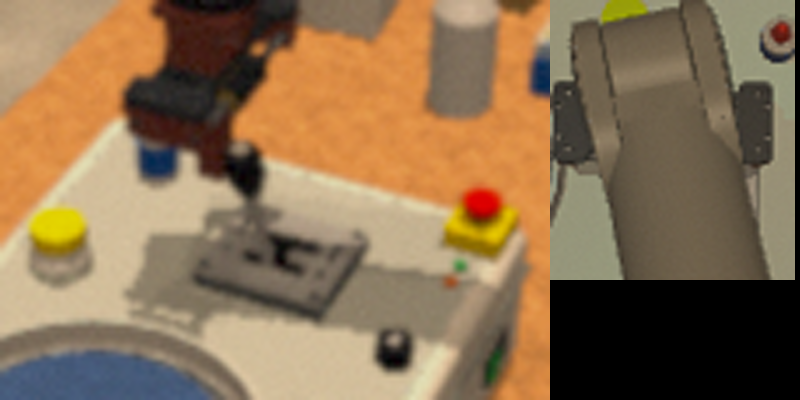

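In contact at 2.3 N, with the knob against the finger at about (245,168) in the crop. About 17 mm remains to neutral.

>>> send_rows(motion="-0.4 0 0.1 0 0 0;-0.4 0 0.1 0 0 0;-0.4 0 0 0 0 0;-0.3 0 0 0 0 0;0 0 0 0 0 0")

```text
time: 5.2
ee_pos: [0.5826, 0.027, 0.2521]
eef_rot: [-3.138, -0.003, 0.022]
force: [1.5, 0.4, 1.0]
opening: 0.006
```

```bash
python3 - <<'E'
from h import *
s=sense();print(s['ee_pos'],s['eef_rot'],s['force'])
d=snap('side','s3.png')
c=d['pixels'][170:230,240:300];c=cv2.resize(c,None,fx=10,fy=10,interpolation=2)
for gs in(-.1,0,.1): # predicted knob pixel
  th=.2;g=np.array([.557,-.008,.098]);y=.027
  v=np.array([.175*np.sin(gs),.175*np.sin(th),0]);v[2]=np.sqrt(.175**2-v@v)
  R=cv2.Rodrigues(np.array([0,0,y]))[0];p=proj('s3.png',g+R@v);q=(p-[240,170]+.5)*10-.5
  print(gs,q);cv2.drawMarker(c,tuple(int(i) for i in q),(0,0,255),0,14,1)
cv2.imwrite('pics/c3.png',c)
E
```

```text
[0.58261721 0.02698023 0.25214729] [-3.13765352e+00 -2.90300044e-03  2.16063372e-02] [1.54945404 0.39588284 0.975473  ]
-0.1 [372.90574452 256.8317419 ]
0 [331.81493659 243.60283835]
0.1 [290.99938333 234.13140991]
```

View pics/c3.png

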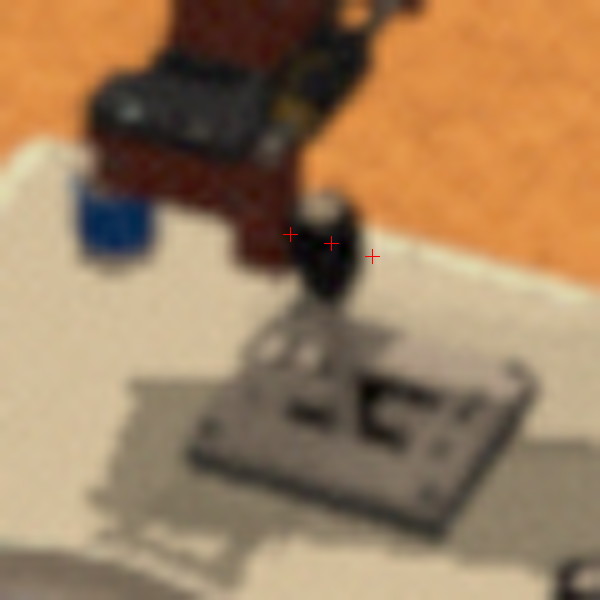

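The knob (about (328,250)) sits on the predicted neutral mark. Now I back off forward and go round to the knob's left side.

>>> send_rows(motion="1 0 0 0 0 0;1.5 0 0 0 0 0;0.5 -1.5 0 0 0 0;0 -2 0 0 0 0;0 -1.5 0 0 0 0;0 0 0 0 0 0")

```text
time: 5.85
ee_pos: [0.6108, 0.0811, 0.2492]
eef_rot: [-3.138, 0.006, 0.021]
force: [0.2, 0.1, -0.4]
opening: 0.007
```

>>> send_rows(motion="-1.5 0 0 0 0 0;-2 0 0 0 0 0;-1.5 0.2 -0.3 0 0 0;-0.3 0.3 -0.2 0 0 0;0 0 0 0 0 0;0 0 0 0 0 0")

```text
time: 6.45
ee_pos: [0.5559, 0.0747, 0.2536]
eef_rot: [-3.14, 0.009, 0.023]
force: [0.4, 0.1, -0.7]
opening: 0.008
```

>>> send_rows(motion="0 0.5 0 0 0 0;0 0.5 0 0 0 0;0 0.5 0 0 0 0;0 0.4 0 0 0 0;0 0.4 0 0 0 0;0 0.4 0 0 0 0;0 0 0 0 0 0")

```text
time: 7.15
ee_pos: [0.5587, 0.0469, 0.2539]
eef_rot: [-3.137, 0.008, 0.023]
force: [-0.2, 0.9, -0.2]
opening: 0.007
```

>>> send_rows(motion="-0.2 0.4 0 0 0 0;-0.1 0.4 0 0 0 0;0 0.4 0 0 0 0;0 0.4 0 0 0 0;0 0 0 0 0 0")

```text
time: 7.65
ee_pos: [0.5571, 0.0306, 0.255]
eef_rot: [-3.136, 0.004, 0.024]
force: [0.2, 1.3, 1.6]
opening: 0.004
```

```bash
cat > chk.py <<'E'
from h import *
import sys
n=sys.argv[1];ks=eval(sys.argv[2])
s=sense();print(s['ee_pos'],s['force'])
d=snap('side',n+'.png')
c=d['pixels'][170:230,240:300];c=cv2.resize(c,None,fx=10,fy=10,interpolation=2)
for th,gs in ks:
  v=np.array([.175*np.sin(gs),-.175*np.sin(th),0]);v[2]=np.sqrt(.175**2-v@v)
  R=cv2.Rodrigues(np.array([0,0,.027]))[0];q=(proj(n+'.png',np.array([.557,-.008,.098])+R@v)-[240,170]+.5)*10-.5
  print(th,gs,q.round());cv2.drawMarker(c,tuple(int(i) for i in q),(0,0,255),0,14,1)
cv2.imwrite('pics/'+n+'c.png',c)
E
python3 chk.py s4 '[(-.2,0),(-.1,0),(0,0),(.2,0)]'
```

```text
[0.55712034 0.03063983 0.2550171 ] [0.22719905 1.32916542 1.57437302]
-0.2 0 [332. 244.]
-0.1 0 [350. 214.]
0 0 [369. 188.]
0.2 0 [404. 149.]
```

View pics/s4c.png

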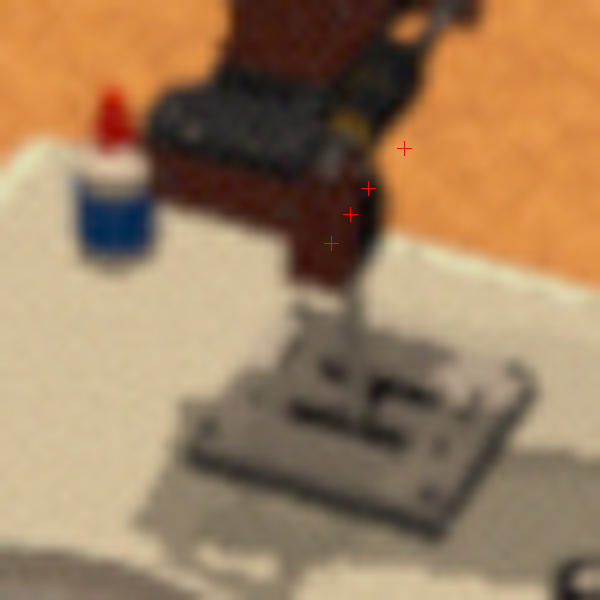

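The lever is crossing in neutral: the stem is mid-gate and the knob is behind the finger at about (365,215). Continue.

>>> send_rows(motion="0 0.4 0 0 0 0;0 0.4 0.1 0 0 0;0 0.4 0.1 0 0 0;0 0.4 0 0 0 0;0 0.4 0 0 0 0;0 0.4 0 0 0 0;0 0.4 0 0 0 0;0 0.4 0 0 0 0;0 0 0 0 0 0")

```text
time: 8.6
ee_pos: [0.5573, -0.0046, 0.2519]
eef_rot: [-3.137, 0.006, 0.024]
force: [0.3, 1.6, 1.3]
opening: 0.005
```

>>> send_rows(motion="0 0.3 0 0 0 0;0 0.3 0 0 0 0;0 0.3 0 0 0 0;0 0 0 0 0 0")

```text
time: 9.0
ee_pos: [0.5572, -0.0143, 0.2512]
eef_rot: [-3.136, 0.007, 0.024]
force: [-0.9, 0.8, -0.1]
opening: 0.008
```

>>> send_rows(motion="0 0.2 0 0 0 0;0 0 0 0 0 0")

```text
time: 9.2
ee_pos: [0.5572, -0.0164, 0.2511]
eef_rot: [-3.136, 0.007, 0.025]
force: [1.8, 1.3, 0.6]
opening: 0.007
```

```bash
python3 chk.py s5 '[(.1,0),(.2,0),(.2,.1),(.2,-.1)]'
```

```text
[ 0.55723728 -0.01640056  0.25106188] [1.80175182 1.2561169  0.61285508]
0.1 0 [387. 166.]
0.2 0 [404. 149.]
0.2 0.1 [364. 140.]
0.2 -0.1 [444. 161.]
```

View pics/s5c.png

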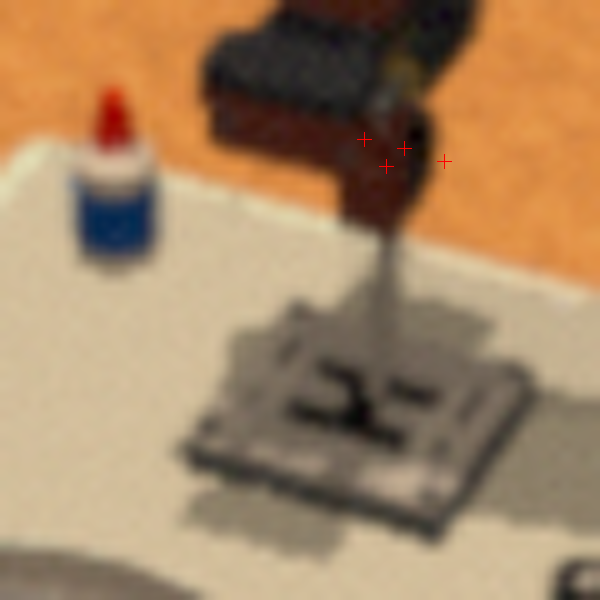

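The stem stands at about (385,370), in line with the right slot's two dark ends. I'll push a little further to feel the stop.

>>> send_rows(motion="0 0.2 0 0 0 0;0 0.2 0 0 0 0;0 0 0 0 0 0")

```text
time: 9.55
ee_pos: [0.5572, -0.0185, 0.2508]
eef_rot: [-3.134, 0.007, 0.026]
force: [1.1, 3.5, -0.0]
opening: 0.0
```

Force rose to 3.5 N and the motion stopped, so the lever is against the right side. Next I back off left and go round to the near side.

>>> send_rows(motion="0 -1 0 0 0 0;0 -1.5 0 0 0 0;-1 -0.5 0 0 0 0;-2 0 0 0 0 0;-2 0 0 0 0 0;-0.5 0 0 0 0 0;0 0 0 0 0 0")

```text
time: 10.25
ee_pos: [0.4965, 0.0117, 0.2508]
eef_rot: [-3.139, 0.01, 0.028]
force: [0.4, 0.1, -0.1]
opening: 0.006
```

>>> send_rows(motion="0 1.5 0 0 0 0;0 1.8 0 0 0 0;0 1.2 0 0 0 0;0 0.3 0 0 0 0;0 0 0 0 0 0")

```text
time: 10.75
ee_pos: [0.5001, -0.0373, 0.2512]
eef_rot: [-3.139, 0.008, 0.029]
force: [-0.0, 0.8, -0.0]
opening: 0.006
```

```bash
python3 chk.py s6 '[(.2,0)]'
```

```text
[ 0.50008907 -0.03728116  0.2511858 ] [-0.03199302  0.76568361 -0.00488348]
0.2 0 [404. 149.]
```

View pics/s6c.png

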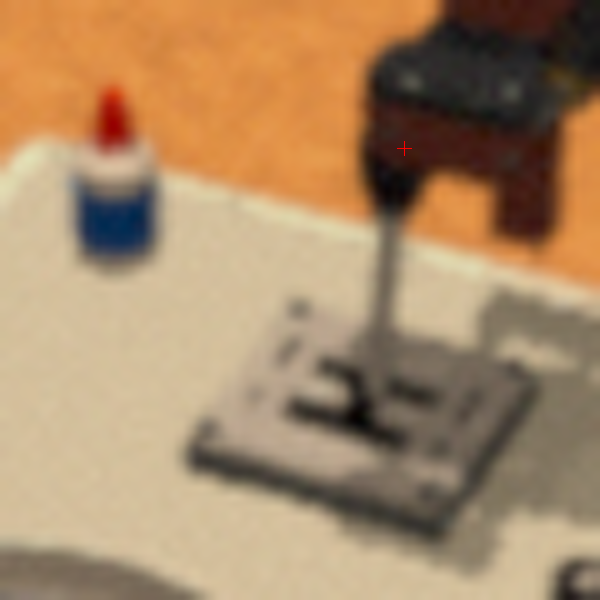

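The knob (about (393,160)) is within a few mm of the right-slot neutral mark, slightly forward. I align y and push forward.

>>> send_rows(motion="0.5 0.6 0 0 0 0;0.6 0 0 0 0 0;0.6 0 0 0 0 0;0.5 0 0 0 0 0;0.4 0 0 0 0 0;0.4 0 0 0 0 0;0 0 0 0 0 0")

```text
time: 11.5
ee_pos: [0.5333, -0.0401, 0.2507]
eef_rot: [-3.139, 0.009, 0.032]
force: [-1.6, -0.5, 1.0]
opening: 0.009
```

>>> send_rows(motion="0.4 0.15 0 0 0 0;0.4 0.1 0 0 0 0;0.4 0 0 0 0 0;0.4 0 0 0 0 0;0.4 0 0 0 0 0;0.4 0 0 0 0 0;0.4 0 0 0 0 0;0.4 0 0 0 0 0;0 0 0 0 0 0")

```text
time: 12.4
ee_pos: [0.5664, -0.0407, 0.2493]
eef_rot: [-3.138, 0.013, 0.033]
force: [-1.1, 0.6, 0.8]
opening: 0.006
```

>>> send_rows(motion="0.4 0 0 0 0 0;0.3 0 0 0 0 0;0.3 0 0 0 0 0;0.2 0 0 0 0 0;0 0 0 0 0 0")

```text
time: 12.9
ee_pos: [0.5783, -0.0402, 0.2479]
eef_rot: [-3.137, 0.016, 0.033]
force: [-0.9, 0.5, -0.9]
opening: 0.004
```

Not at the stop yet, so I'll creep on.

>>> send_rows(motion="0.2 0 0 0 0 0;0.2 0 0 0 0 0;0.2 0 0 0 0 0;0 0 0 0 0 0")

```text
time: 13.3
ee_pos: [0.5823, -0.0402, 0.247]
eef_rot: [-3.138, 0.022, 0.033]
force: [-4.5, 1.6, 1.1]
opening: 0.004
```

>>> send_rows(motion="0.2 0 0 0 0 0;0.2 0 0 0 0 0;0 0 0 0 0 0")

```text
time: 13.6
ee_pos: [0.5838, -0.0402, 0.2467]
eef_rot: [-3.138, 0.028, 0.033]
force: [-5.4, -0.1, 2.5]
opening: 0.005
```

The lever is at the stop: 5 N, and the finger barely advances. Now retreat straight back, up and away.

>>> send_rows(motion="-1 0 0 0 0 0;-2 0 0 0 0 0;-2.5 0 0 0 0 0;-2 0 0 0 0 0;0 0 -3 0 0 0;0 0 -4 0 0 0;0 0 -3 0 0 0;-1 0 0 0 0 0;0 0 0 0 0 0")

```text
time: 14.5
ee_pos: [0.5029, -0.0456, 0.3575]
eef_rot: [3.141, 0.001, 0.031]
force: [0.1, -0.3, -1.1]
opening: 0.007
```

```bash
python3 chk.py s7 '[(.2,.28),(.2,.245)]'; python3 - <<'E'
from h import *
a=cv2.imread('pics/s7c.png');b=snap('top','t7.png')['pixels']
o=np.zeros((600,800,3),'u1');o[:400,:400]=cv2.resize(a,(400,400));o[:400,400:]=cv2.resize(b[130:270,240:380],(400,400),interpolation=2)
cv2.imwrite('pics/c7.png',o[:400])
E
```

```text
[ 0.50286981 -0.04563871  0.35746274] [ 0.09942886 -0.34176163 -1.06758704]
0.2 0.28 [294. 133.]
0.2 0.245 [308. 134.]
```

View pics/c7.png

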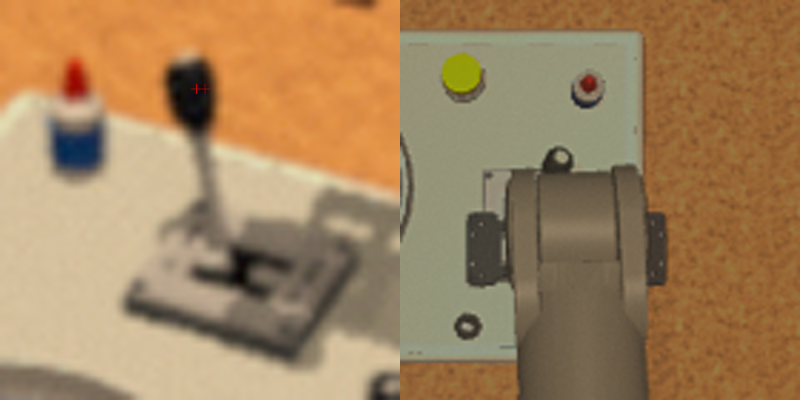

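The knob is at about (190,90), right at the predicted full-third mark (196,89). The dropper, jar and mount are undisturbed, and the tool is clear of everything. I'll hand it in.

```bash
python3 -c "
from h import *
print(sense()['force'],close_job())"
```

```text
the job is handed in; nothing more can be done
[-0.21190555  1.25669482 -0.79200108] None
```

I moved the lever into third gear with the fingers shut, using three pushes: back to neutral from the far side, across to the right slot, and forward to the stop. The job was handed in at about 14.6 s of the 54 s allowed; no verdict is reported.

- **Lever:** The force readings after each push never passed about 6 N. It rose to 3.5 N at the right side of the gate and 5.4 N at the end of third, where the finger almost stopped advancing. The last side picture puts the knob at the predicted full-third position, within about 3 mm and slightly beyond rather than short.
- **Fourth gear:** Pictures taken at neutral and in the right slot show the lever never went towards fourth.
- **Surroundings:** The dropper, paste jar and mount look unmoved in the last pictures. I did not check the things on the bench again, but the arm stayed well away from them after the start. The gripper ended about 65 mm above the knob, clear of everything.
- **Tracking:** Some of the free moves in the air drifted by up to 2 cm, mostly sideways. I corrected these before touching the lever.

No check failed.

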